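# Pack the tins down the storage tube

## Robot

A 6-joint arm with a two-finger parallel gripper is mounted at the origin on a cart in front of the work surface, level with it; the furniture and walls round the work are solid. World frame = base frame: x ahead of the robot, y to its left, z up, the work surface at z = 0. Lengths are in m, angles in rad, forces in N, time in s.
With the tool pointing down it reaches from about 0.375 to 0.9 m from the base axis. Payload 3.1 kg.
Tool frame: the origin (TCP) lies at the very end of the fingers, on their centre line; the grasp point (between the pads) lies 19 mm behind it; z points along the fingers, y is the line along which they close (so a half turn about z gives the same grasp; the last joint's range is limited). The gripper opens to 87 mm and grips with 3 to 60 N. Pads are 19 mm wide; open, the fingers measure 117 mm over their backs; the gripper's body (75 mm by 190 mm) begins 51 mm behind the grasp point.
Start: joints at [-1.373, 0.527, 1.433, -0, 1.181, -0.178], TCP at [0.229, -0.581, 0.223] pointing down, gripper open.
Joint ranges: [-3.08, 3.08], [-0.75, 2.2], [0.22, 2.44], [-1.43, 4.57], [0, 2.65], [-2.85, 2.85]. Speed limits (rad/s): [2.79, 2.79, 3.14, 3.14, 3.14, 3.14].

## Interface

Orientations are given as a unit quaternion [x, y, z, w].
In Python, from rig import robot gives the robot as it stands. The module is installed in compiled form; this text tells all that it offers.
- The arm moves only by the tool servo_tool, never from a script. Its argument "rows" is one flat list of numbers, 5 for each row, row after row: the closure, from -1 (fully open) to 1 (shut), so that 0 is half open, then the shift along the tool's x, y, z in m, then the turn about the tool's z in degrees. A call has 1 to 5 rows; each row shifts and turns the commanded pose from where the row before left it, along the tool's axes as they then stand; what a row does not reach is not made up. A row lasts 1/12 s, in which the tool goes at most 41.7 mm and 7.16 degrees, less where a joint would pass 70% of its speed; a pose out of reach is approached as far as the arm can. A call with a gripper value outside its range is refused whole. The fingers move at their own pace and stop on an object; "newtons" is the grip in N (left out, the last holds). Time passes only in rows, so rows that do not move let the fingers close. It gives the time, the measured TCP pose, the force, the opening and the grip force at its end, in the units of the state.
- robot.get_obs(): the state, without advancing time (a new reading comes with each control period).
- robot.camera(name): name is "scene" or "top" or "wrist"; returns a dict with "pixels" (384x512x3 uint8, red, green, blue), "intrinsics" (3x3 intrinsics, pixels), "rvec" (rotation vector, rad) and "tvec" (3), from world to camera coordinates, as OpenCV has them; the wrist camera has in their place "mount" (4x4, takes a point from camera to tool coordinates, whose origin is the TCP and whose axes are the flange's). Camera axes: x right, y down, z forward; pixel columns grow to the right and rows downward; lengths in m; the calibration is good to about 2 mm. A picture is of the moment at which its call begins: read the wrist's pose just before it. There is no depth.
- robot.hand_in(): hands the job in; it is judged then, once.
Trained networks look in a picture, given as the dict that the camera call returned (one of the last four; its "shot" number tells which), for a name from the list of things; names that differ only in an ending like _2 or _b are one class to them, and where a whole thing is asked for, a point or a joint stands for the part that bears it (a point fixed in the world has none). Each returns a list of dicts, best first, with "score" (0 to 1); they miss things now and then, are a little off and sometimes report something else, mostly with a low value. They report only what shows in the picture. A call takes as long as a camera call. They do not tell look-alikes from the thing itself.
- robot.spot_in(picture, query): "at" ([x, y, z] in m, in world coordinates, good to about 4 mm: the middle of the surface that is visible of it).
- robot.outline_of(picture, query): "region" (384x512 bool, what is visible of it).
- robot.place_of(picture, query): "at" ([x, y, z] in m, in world coordinates, good to about 4 mm: a listed point, or the origin of a listed thing).
The state is a dict: "time": time; "q": joint angles; "joint_velocities": joint speeds; "joint_torque": joint torques, N m; "position": TCP position; "tool_rot": TCP orientation; "ft_force": force on the tool from outside, world axes, zero at the start; "moment": the same for the moment, N m; "grip_width": finger opening in m; "grip_force": force on a finger pad.
Only numpy, scipy, OpenCV 4.12 (cv2) and the standard library are available. Lean on these libraries where they do the work, as an engineer would, in place of code of your own. Each camera call takes 0.05 s, during which the arm holds its last target. There are 200 camera calls.

## Task

Take the wooden-handled pusher and use it to push the stuck stack of little green tins in the orange-collared storage tube all the way down, pressing until it sits firmly on the tube's floor. Then let go, leaving the pusher standing upright on the tins in that tube, and keep off the blue-collared tube: leave it as it is.

Things in the scene. Friction and masses are not known exactly. Their poses are not given: they have to be found in the camera images.
- pusher: Round pusher standing free and upright on the worktop: steel foot 34 mm across, 18 mm high, tapering over 4 mm to a straight light-wood handle 24 mm across; 132 mm tall, about 0.22 kg. Origin at the centre of the foot's flat underside, z up along the handle. Gripped about 110 mm above the underside, the fingers stay clear of the tube's mouth.
- orange_tube: Clear upright tube, orange collar at its mouth, rubber foot 80 mm across stuck to the worktop. 110 mm tall, outside 62 mm (collar 72), bore 56 mm, floor 8 mm up. Origin: centre of the foot's underside, z up. Holds a snug stack of three flat green tins, 52 mm across, 42 mm tall together, stuck part way up; home, its top is 50 mm above the origin and the pusher standing on it sticks out 72 mm.
- orange_tins (a joint): How far the stack in the orange-collared tube is pushed down, in m: starts at 0 to 0.015 (stack top 95 to 80 mm above the tube's origin), home on the floor at 0.045. It does not spring back. The snug fit resists with about 5 N on the way; on the floor it stops dead. Firmly home: pressed there with 10 N or more (at least 7 N) for a moment.
- blue_tube: The same tube with a blue collar and a stack of tins of its own, to be left alone. Origin at the centre of the foot's underside. The two tubes may stand either way round.
Not all that is in view belongs to the job. What is shaped like the pusher but red is not meant.

How it is judged:
On the way, in this order (a step that is already met when the one before it is completed fails the run):
1. the held pusher's foot is inside the mouth of the orange-collared tube while the stack is still short of the floor (horizontal distance between pusher and orange_tube below 0.016 m and angle between pusher's own z axis and vertical below 0.2 rad and z of pusher in the frame of orange_tube below 0.108 m and value of joint orange_tins below 0.035 m and contact force between the fingers and pusher above 1 N), for 0.04 s.
2. the held pusher presses the stack firmly (7 N or more) on the tube's floor (horizontal distance between pusher and orange_tube below 0.016 m and z of pusher in the frame of orange_tube below 0.058 m and value of joint orange_tins above 0.042 m and contact force between pusher and orange_tube above 7 N and contact force between the fingers and pusher above 1 N).
At the end, for the whole second after the job is handed in: The stack in the orange-collared tube is home (within 3 mm of the floor) and the pusher stands at rest on it inside that tube, within 16 mm of its axis and 0.2 rad of upright (value of joint orange_tins above 0.042 m and horizontal distance between pusher and orange_tube below 0.016 m and angle between pusher's own z axis and vertical below 0.2 rad and z of pusher in the frame of orange_tube between 0.045 and 0.058 m and linear speed of pusher below 0.02 m/s); the robot touches nothing.
It fails at once if the blue-collared tube or its tins are pressed or knocked (more than 3 N) (contact force between anything else and blue_tube above 3 N).
It fails at once if the robot itself, rather than the pusher, presses on the orange-collared tube or its tins (more than 5 N) (contact force between any of the fingers, the arm and orange_tube above 5 N).
It also fails if it takes over 40 s, if anything falls off the work surface, if the arm or the gripper's body presses on something with over 40 N, if the wrist force passes 120 N, or if a joint passes its speed limit or range.

## Working session

There is one attempt and no reset: what is moved stays moved. The work goes in short steps, Python scripts to look and compute and a tool call to move; the robot and the scene stay as the last step left them, time stands still between calls to the robot, and variables do not carry over. Pictures are saved under pics/ and viewed, at most 10 in all, crops included, and the job is handed in when it is done.

Besides the shell and the picture viewer there is one more tool, called after ">>>" by a JSON object that holds its "op" and its "data", one argument or row to a line. servo_tool: Moves the arm, as the interface text tells. Its arguments: {"type":"object","properties":{"rows":{"type":"array","items":{"type":"number"}},"newtons":{"type":"number"}},"required":["rows"]}

```bash
mkdir -p pics
python3 - <<'E'
from rig import robot
import cv2,numpy as np
o=robot.get_obs();print({k:np.round(v,3) for k,v in o.items()})
ims=[]
for c in("scene","top"):
    p=robot.camera(c);ims.append(p["pixels"][:,:,::-1])
    print(c,np.round(p["intrinsics"],1).tolist(),p["rvec"],p["tvec"])
    for q in("pusher","orange_tube","blue_tube"):
        print(q,[(np.round(d["at"],3),round(d["score"],2)) for d in robot.place_of(p,q)])
cv2.imwrite("pics/a.png",cv2.resize(np.vstack(ims),None,fx=.78,fy=.78))
cv2.imwrite("pics/a_scene.png",ims[0]);cv2.imwrite("pics/a_top.png",ims[1])
E
```

```text
{'time': np.float64(0.0), 'q': array([-1.374,  0.528,  1.434, -0.   ,  1.181, -0.179]), 'joint_velocities': array([ 0.   ,  0.   ,  0.001,  0.   , -0.001,  0.002]), 'joint_torque': array([-1.0000e-03, -4.4005e+01, -1.7659e+01,  6.3000e-02,  5.8000e-02,
       -0.0000e+00]), 'position': array([ 0.229, -0.581,  0.222]), 'tool_rot': array([ 0.982,  0.187, -0.   , -0.001]), 'ft_force': array([-0.062,  1.243, -0.236]), 'moment': array([-0.001, -0.021,  0.029]), 'grip_force': np.float64(0.0), 'grip_width': np.float64(0.087)}
scene [[474.9, 0.0, 253.5], [0.0, 474.9, 194.7], [0.0, 0.0, 1.0]] [ 0.7996712  -2.47834879  1.17793351] [0.40654152 0.24613743 1.17551824]
pusher [(array([ 0.504, -0.322,  0.005]), 0.86), (array([ 0.476, -0.225, -0.001]), 0.76), (array([ 0.544, -0.234, -0.004]), 0.73), (array([ 0.587, -0.31 , -0.007]), 0.64)]
orange_tube [(array([ 0.565,  0.029, -0.004]), 0.96)]
blue_tube [(array([ 0.534,  0.255, -0.007]), 0.83)]
top [[495.6, 0.0, 247.0], [0.0, 495.6, 188.8], [0.0, 0.0, 1.0]] [ 2.12389146 -2.14521449  0.17727038] [0.01125264 0.51407858 1.27784653]
pusher [(array([ 0.552, -0.232,  0.002]), 0.73), (array([ 0.479, -0.228, -0.002]), 0.7), (array([ 0.588, -0.31 , -0.001]), 0.64)]
orange_tube [(array([0.563, 0.029, 0.002]), 0.71)]
blue_tube [(array([0.536, 0.256, 0.001]), 0.58)]
```

View pics/a.png

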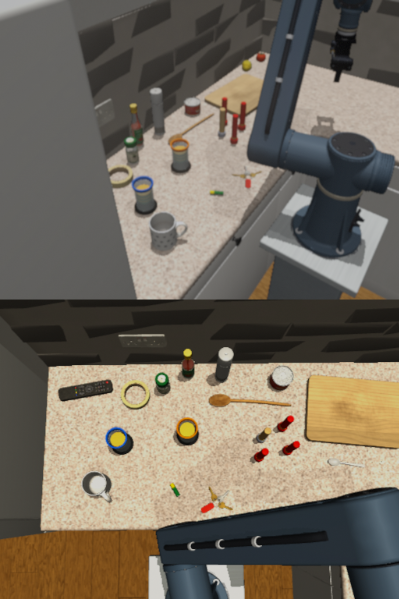

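The scene view (upper) and top view (lower, starting at y=300) show four pusher shapes. In the lower picture the wooden one is at (265,435), and the red ones are at (286,423), (260,455) and (291,448). The orange collar is at (187,431) and the blue one at (119,440). I choose the wooden one, near (0.55,-0.23), and check it in a close crop.

```bash
cat > h.py <<'E'
import cv2,numpy as np
from rig import robot
def P(p): return p["intrinsics"]@np.c_[cv2.Rodrigues(np.array(p["rvec"]))[0],np.array(p["tvec"])]
def proj(p,X): h=P(p)@np.r_[X,1]; return h[:2]/h[2]
def tri(p1,p2,a,b):
    h=cv2.triangulatePoints(P(p1),P(p2),np.array(a,float).reshape(2,1),np.array(b,float).reshape(2,1)).ravel();return h[:3]/h[3]
E
python3 - <<'E'
from h import *
out=[]
for c in("scene","top"):
    p=robot.camera(c)
    for nm,X in(("push",[.55,-.233,.066]),("tube",[.564,.029,.08])):
        u=proj(p,X).round().astype(int);x0,y0=u-[32,32]
        print(c,nm,"origin",x0,y0)
        cr=p["pixels"][y0:y0+64,x0:x0+64,::-1]
        out.append(cv2.resize(cr,(384,290) if 0 else (296,296),interpolation=cv2.INTER_CUBIC))
    for X in([.55,-.233,.132],[.55,-.233,0]): print(proj(p,X))
    for q in("pusher","orange_tube"):
        for d in robot.outline_of(p,q):
            r,cc=np.nonzero(d["region"]);print(c,q,round(d["score"],2),cc.min(),cc.max(),r.min(),r.max(),p["pixels"][d["region"]].mean(0).round())
cv2.imwrite("pics/b.png",np.vstack([np.hstack(out[:2]),np.hstack(out[2:])]))
E
```

```text
scene push origin 252 125
scene tube origin 198 161
[284.75022071 139.27944874]
[283.76542072 173.11811258]
scene pusher 0.64 279 289 138 175 [112.  97.  80.]
scene pusher 0.64 296 304 147 183 [107.  52.  45.]
scene pusher 0.53 305 315 130 167 [111.  58.  47.]
scene pusher 0.42 285 291 126 160 [115.  54.  44.]
scene orange_tube 0.96 218 244 177 222 [112.  98.  80.]
top push origin 306 141
top tube origin 206 136
[342.49972512 167.80776884]
[333.47740898 177.70409412]
top pusher 0.69 356 377 148 169 [116.  20.  13.]
top pusher 0.61 326 344 191 207 [128.  22.  14.]
top pusher 0.54 329 347 164 182 [117.  98.  63.]
top pusher 0.49 362 384 181 198 [120.  25.  17.]
top orange_tube 0.61 227 254 151 186 [146. 115.  33.]
```

View pics/b.png

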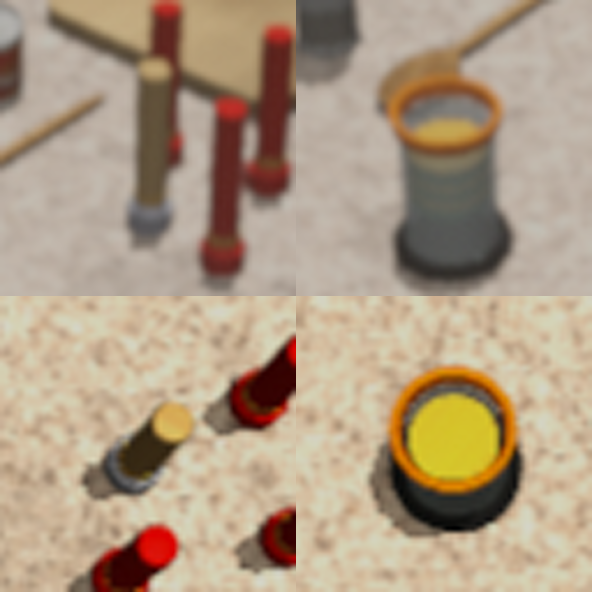

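The crop confirms it: wooden handle, steel foot, handle top at scene px (285,139) and top px (343,168). The orange mouth centre is at scene px (230,185.5) and top px (240,164.5). Next I triangulate and work out the shift to a pose above the pusher, turning the fingers between the red ones.

```bash
cat >> h.py <<'E'
from scipy.spatial.transform import Rotation as R
def shift(target):
    o=robot.get_obs();r=R.from_quat(o["tool_rot"])
    return (r.inv().apply(np.array(target)-o["position"])*1000).round(1)
E
python3 - <<'E'
from h import *
a=robot.camera("scene");b=robot.camera("top")
print(tri(a,b,(284.8,138.8),(343.1,167.8)),tri(a,b,(229.8,185.5),(240,164.5)))
print(shift([.552,-.231,.222]))
E
```

```text
[ 0.550102   -0.23411328  0.13309869] [0.56796484 0.02384168 0.10275224]
[ 428.7 -207.5    0.6]
```

>>> {"op": "servo_tool", "data": {
  "rows": [-1,0,0,0,-7,-1,0,0,0,-7,-1,0,0,0,-7,-1,0,0,0,-7,-1,0,0,0,-7],
  "newtons": 50
}}

```text
time: 1.22
position: [0.2294, -0.5813, 0.2226]
tool_rot: [0.879, 0.476, 0.0, -0.0]
ft_force: [0.1, -1.0, 0.5]
grip_width: 0.0869
grip_force: 0.0
```

>>> {"op": "servo_tool", "data": {
  "rows": [-1,0,0,0,-7,-1,0,0,0,-7,-1,0,0,0,-7,-1,0,0,0,-7,-1,0,0,0,-7]
}}

```text
time: 1.63
position: [0.2294, -0.5814, 0.2226]
tool_rot: [0.695, 0.719, 0.0, 0.0]
ft_force: [-0.7, -0.2, -0.6]
grip_width: 0.0874
grip_force: 0.0
```

>>> {"op": "servo_tool", "data": {
  "rows": [-1,0,0,0,-7,-1,0,0,0,-7,-1,0,0,0,-7,-1,0,0,0,-7,-1,0,0,0,0]
}}

```text
time: 2.05
position: [0.2294, -0.5814, 0.2226]
tool_rot: [0.503, 0.864, -0.0, 0.0]
ft_force: [0.9, 0.2, 0.5]
grip_width: 0.0873
grip_force: 0.0
```

Run:
```python
from h import *
print(robot.get_obs()["q"],shift([.552,-.231,.222]))
```

```text
[-1.37352342e+00  5.27495118e-01  1.43266426e+00 -5.83231597e-05
  1.18135211e+00 -1.89097919e+00] [144.9 453.7   0.5]
```

>>> {"op": "servo_tool", "data": {
  "rows": [-1,0.011,0.035,0,0,-1,0.011,0.035,0,0,-1,0.011,0.035,0,0,-1,0.011,0.035,0,0,-1,0.011,0.035,0,0]
}}

```text
time: 2.47
position: [0.3554, -0.446, 0.2226]
tool_rot: [0.505, 0.863, -0.0, 0.0]
ft_force: [-0.1, 0.2, -0.5]
grip_width: 0.0872
grip_force: 0.0
```

>>> {"op": "servo_tool", "data": {
  "rows": [-1,0.011,0.035,0,0,-1,0.011,0.035,0,0,-1,0.011,0.035,0,0,-1,0.011,0.035,0,0,-1,0.011,0.035,0,0]
}}

```text
time: 2.88
position: [0.4808, -0.3117, 0.2228]
tool_rot: [0.505, 0.863, -0.0, 0.0]
ft_force: [-0.5, 0.5, -0.9]
grip_width: 0.0869
grip_force: 0.0
```

>>> {"op": "servo_tool", "data": {
  "rows": [-1,0.011,0.035,0,0,-1,0.011,0.035,0,0,-1,0.011,0.032,0,0,-1,0,0,0,0]
}}

```text
time: 3.22
position: [0.5558, -0.2292, 0.2227]
tool_rot: [0.503, 0.865, 0.002, 0.001]
ft_force: [-0.6, -1.0, 0.4]
grip_width: 0.0873
grip_force: 0.0
```

Run:
```python
from h import *
o=robot.get_obs();p=robot.camera("wrist")
np.savez("w1.npz",m=p["mount"],K=p["intrinsics"],pos=o["position"],q=o["tool_rot"])
cv2.imwrite("pics/w1.png",p["pixels"][:,:,::-1])
print(np.round(p["mount"],3).tolist(),np.round(p["intrinsics"],1).tolist(),o["position"],shift([.551,-.233,.091]))
T=np.eye(4);T[:3,:3]=R.from_quat(o["tool_rot"]).as_matrix();T[:3,3]=o["position"]
M=np.linalg.inv(T@np.array(p["mount"]))
for z in(.132,0):
    h=p["intrinsics"]@(M@[.551,-.233,z,1])[:3];print(h[:2]/h[2])
```

```text
[[-0.001, -0.97, -0.243, 0.065], [1.0, -0.001, 0.0, 0.001], [-0.001, -0.243, 0.97, -0.162], [0.0, 0.0, 0.0, 1.0]] [[277.3, 0.0, 251.5], [0.0, 277.3, 192.0], [0.0, 0.0, 1.0]] [ 0.55583796 -0.22921996  0.22273434] [  0.2  -3.4 131.6]
[243.29379339 194.9145561 ]
[245.62768755 171.12752602]
```

View pics/w1.png

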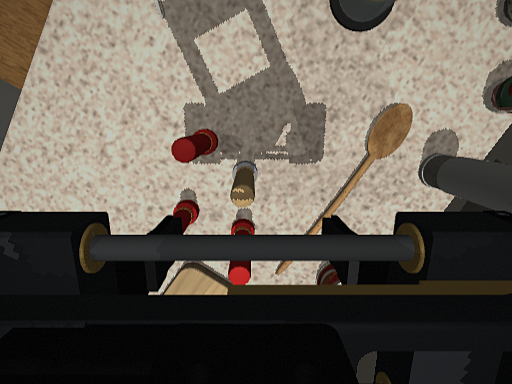

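The wrist view shows the wooden handle's top at about (242,198) and its foot at (244,168), within 1–3 px of the prediction (243,195). The reds, at (183,150) and (185,212), are clear of the finger line. Descending.

>>> {"op": "servo_tool", "data": {
  "rows": [-0.3,0,-0.0035,0,0,-0.3,0,0,0.02,0,-0.3,0,0,0.03,0,-0.3,0,0,0.03,0,-0.3,0,0,0.03,0]
}}

```text
time: 3.68
position: [0.5481, -0.2379, 0.1121]
tool_rot: [0.505, 0.863, -0.0, 0.001]
ft_force: [-0.1, -0.2, 0.2]
grip_width: 0.0619
grip_force: 0.0
```

>>> {"op": "servo_tool", "data": {
  "rows": [-0.3,0,0,0.021,0,-0.3,0,0,0,0,-0.3,0,0,0,0,1,0,0,0,0,1,0,0,0,0]
}}

```text
time: 4.1
position: [0.55, -0.2373, 0.0935]
tool_rot: [0.504, 0.864, -0.0, 0.002]
ft_force: [0.4, 0.2, 0.4]
grip_width: 0.0497
grip_force: 0.0
```

>>> {"op": "servo_tool", "data": {
  "rows": [1,0,0,0,0,1,0,0,0,0,1,0,0,0,0,1,0,0,0,0,1,0,0,0,0]
}}

```text
time: 4.52
position: [0.5495, -0.2359, 0.0921]
tool_rot: [0.503, 0.864, 0.0, 0.001]
ft_force: [-0.0, 1.6, 2.8]
grip_width: 0.0229
grip_force: 50.0
```

>>> {"op": "servo_tool", "data": {
  "rows": [1,0,0,-0.01,0,1,0,0,-0.03,0,1,0,0,-0.04,0,1,0,0,-0.04,0,1,0,0,-0.04,0]
}}

```text
time: 4.93
position: [0.5484, -0.2353, 0.2531]
tool_rot: [0.503, 0.864, 0.0, -0.001]
ft_force: [0.5, -0.4, -1.1]
grip_width: 0.0231
grip_force: 50.0
```

Run:
```python
from h import *
o=robot.get_obs();print(o["position"],o["grip_width"],shift([.566,.027,.25]))
```

```text
[ 0.54835724 -0.23527458  0.25307591] 0.023065727689137942 [219.5 144.7   3.3]
```

>>> {"op": "servo_tool", "data": {
  "rows": [1,0.015,0.01,0,0,1,0.03,0.02,0,0,1,0.03,0.02,0,0,1,0.03,0.02,0,0,1,0.03,0.02,0,0]
}}

```text
time: 5.35
position: [0.5602, -0.0725, 0.2518]
tool_rot: [0.504, 0.864, -0.0, -0.0]
ft_force: [0.2, -0.0, -1.1]
grip_width: 0.023
grip_force: 50.0
```

>>> {"op": "servo_tool", "data": {
  "rows": [1,0.03,0.02,0,0,1,0.03,0.02,0,0,1,0.0245,0.0147,0,0,1,0,0,0,0,1,0,0,0,0]
}}

```text
time: 5.77
position: [0.5662, 0.0281, 0.2516]
tool_rot: [0.502, 0.865, -0.0, -0.0]
ft_force: [0.0, 0.1, -2.8]
grip_width: 0.0232
grip_force: 50.0
```

Run:
```python
from h import *
out=[]
print(robot.get_obs()["position"],shift([.566,.027,.25]))
for c in("scene","top"):
    p=robot.camera(c)
    u=proj(p,[.566,.027,.13]).round().astype(int);x0,y0=u-[40,50];print(c,x0,y0)
    out.append(cv2.resize(p["pixels"][y0:y0+100,x0:x0+80,::-1],None,fx=5,fy=5,interpolation=cv2.INTER_CUBIC))
    for q in("pusher","orange_tube"): print(c,q,[(np.round(d["at"],3),round(d["score"],2)) for d in robot.place_of(p,q)])
cv2.imwrite("pics/c.png",np.hstack(out))
```

```text
[0.56616101 0.02811167 0.25163439] [-0.9 -0.7  1.6]
scene 189 129
scene pusher [(array([0.562, 0.03 , 0.156]), 0.91), (array([ 0.501, -0.32 ,  0.001]), 0.79), (array([ 0.476, -0.224,  0.001]), 0.72)]
scene orange_tube []
top 198 113
top pusher [(array([ 0.589, -0.309,  0.001]), 0.82), (array([ 0.48 , -0.226,  0.001]), 0.65), (array([ 0.503, -0.325, -0.   ]), 0.59)]
top orange_tube []
```

View pics/c.png

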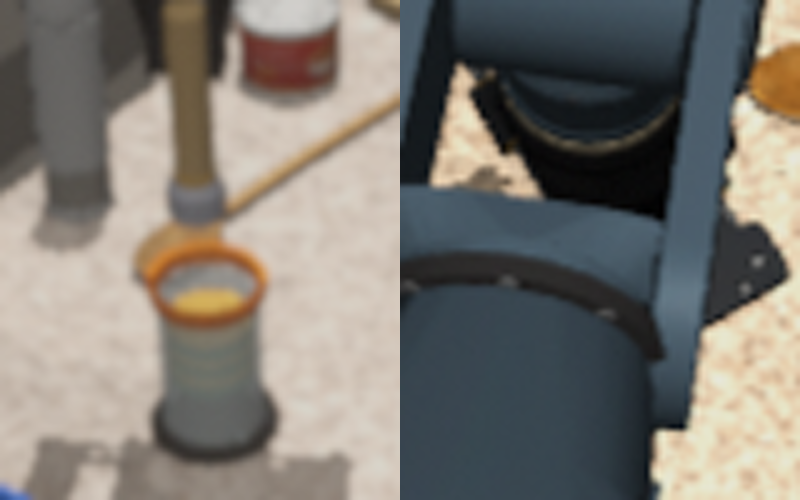

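The scene crop (left) shows the held pusher upright with its foot at (196,200) and the mouth centre at (207,285), so it is about 5 mm off sideways. The top view is hidden by the arm. I check with the wrist camera.

Run:
```python
from h import *
p=robot.camera("scene")
for X in([.564,.029,.11],[.568,.024,.11],[.566,.028,.16],[.566,.028,.11],[.571,.028,.11],[.566,.033,.11]): print(X,proj(p,X).round(1))
o=robot.get_obs();p=robot.camera("wrist")
cv2.imwrite("pics/w2.png",p["pixels"][:,:,::-1])
T=np.eye(4);T[:3,:3]=R.from_quat(o["tool_rot"]).as_matrix();T[:3,3]=o["position"]
M=np.linalg.inv(T@np.array(p["mount"]))
for X in([.566,.028,.11],[.566,.028,.16],[.566,.028,0],[.571,.028,.11],[.566,.033,.11]):
    h=p["intrinsics"]@(M@(X+[1]))[:3];print(X,h[:2]/h[2])
for q in("pusher","orange_tube"): print(q,[(np.round(d["at"],3),round(d["score"],2)) for d in robot.place_of(p,q)])
```

```text
[0.564, 0.029, 0.11] [229.9 184.9]
[0.568, 0.024, 0.11] [229.9 183.6]
[0.566, 0.028, 0.16] [228.7 170.3]
[0.566, 0.028, 0.11] [229.5 184.5]
[0.571, 0.028, 0.11] [228.2 183.9]
[0.566, 0.033, 0.11] [228.4 185.4]
[0.566, 0.028, 0.11] [250.82868001 180.11290418]
[0.566, 0.028, 0.16] [250.71777476 190.81391131]
[0.566, 0.028, 0] [250.98159107 165.35884878]
[0.571, 0.028, 0.11] [254.73211824 182.26510781]
[0.566, 0.033, 0.11] [253.03333707 176.2661847 ]
pusher [(array([0.566, 0.031, 0.162]), 0.9)]
orange_tube [(array([0.565, 0.028, 0.001]), 0.74)]
```

View pics/w2.png

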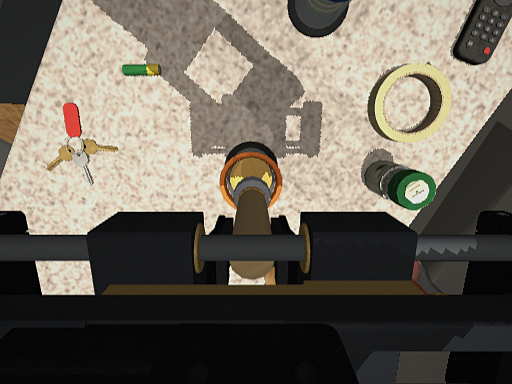

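The collar centre at (251,180) matches the tube at (0.566,0.028). The pusher foot is about 2 mm off in +y, so I shift it and lower it into the mouth.

>>> {"op": "servo_tool", "data": {
  "rows": [1,-0.002,-0.001,0.0,0,1,0,0,0.02,0,1,0,0,0.02,0,1,0,0,0.015,0,1,0,0,0,0],
  "newtons": 60
}}

```text
time: 6.68
position: [0.5646, 0.0242, 0.1935]
tool_rot: [0.504, 0.864, -0.001, -0.003]
ft_force: [0.1, 1.2, -2.0]
grip_width: 0.0229
grip_force: 60.0
```

>>> {"op": "servo_tool", "data": {
  "rows": [1,0,0,0.005,0,1,0,0,0.006,0,1,0,0,0.006,0,1,0,0,0.006,0,1,0,0,0.006,0]
}}

```text
time: 7.1
position: [0.5677, 0.0241, 0.168]
tool_rot: [0.504, 0.864, 0.0, 0.001]
ft_force: [-0.2, 0.1, 3.3]
grip_width: 0.0226
grip_force: 60.0
```

>>> {"op": "servo_tool", "data": {
  "rows": [1,0.001,0.001,0.006,0,1,0,0,0.006,0,1,0,0,0.006,0,1,0,0,0.004,0,1,0,0,0.002,0]
}}

```text
time: 7.52
position: [0.5677, 0.0252, 0.143]
tool_rot: [0.503, 0.864, -0.0, 0.0]
ft_force: [0.1, -2.5, 2.5]
grip_width: 0.0224
grip_force: 60.0
```

>>> {"op": "servo_tool", "data": {
  "rows": [1,0,0,0.001,0,1,0,0,0.001,0,1,0,0,0.001,0]
}}

```text
time: 7.77
position: [0.568, 0.0252, 0.142]
tool_rot: [0.503, 0.864, 0.0, 0.001]
ft_force: [-2.7, -2.4, 15.1]
grip_width: 0.0233
grip_force: 60.0
```

>>> {"op": "servo_tool", "data": {
  "rows": [1,0,0,0.001,0,1,0,0,0,0,1,0,0,0,0,1,0,0,0,0]
}}

```text
time: 8.1
position: [0.5681, 0.0252, 0.142]
tool_rot: [0.503, 0.864, 0.0, 0.001]
ft_force: [-2.1, -2.1, 13.5]
grip_width: 0.0228
grip_force: 60.0
```

The stack is stopped dead at the expected height under about 15 N. I ease off, release and retreat straight up.

>>> {"op": "servo_tool", "data": {
  "rows": [1,0,0,-0.002,0,1,0,0,0,0,0.2,0,0,0,0,0,0,0,0,0,-0.2,0,0,0,0]
}}

```text
time: 8.52
position: [0.567, 0.026, 0.1409]
tool_rot: [0.504, 0.864, 0.0, -0.001]
ft_force: [-0.2, 0.7, -0.5]
grip_width: 0.0359
grip_force: 0.0
```

>>> {"op": "servo_tool", "data": {
  "rows": [-0.3,0,0,0,0,-0.3,0,0,0,0,-0.3,0,0,-0.01,0,-0.3,0,0,-0.02,0,-0.3,0,0,-0.03,0]
}}

```text
time: 8.93
position: [0.5654, 0.0258, 0.2002]
tool_rot: [0.504, 0.864, -0.001, -0.003]
ft_force: [-0.3, 1.3, -0.9]
grip_width: 0.056
grip_force: 0.0
```

>>> {"op": "servo_tool", "data": {
  "rows": [-0.3,0,0,-0.03,0,-0.3,0,0,-0.03,0,-0.3,0,0,-0.02,0,-0.3,0,0,0,0,-0.3,0,0,0,0]
}}

```text
time: 9.35
position: [0.568, 0.0255, 0.2834]
tool_rot: [0.504, 0.864, 0.001, 0.002]
ft_force: [-0.6, -0.6, -0.5]
grip_width: 0.0565
grip_force: 0.0
```

Run:
```python
from h import *
p=robot.camera("scene")
cv2.imwrite("pics/d.png",cv2.resize(p["pixels"][120:240,170:290,::-1],None,fx=4,fy=4,interpolation=cv2.INTER_CUBIC))
w=robot.camera("wrist")
for c in(p,w):
  for q in("pusher","orange_tube"): print(q,[(np.round(d["at"],3),round(d["score"],2)) for d in robot.place_of(c,q)])
```

```text
pusher [(array([ 0.588, -0.309, -0.005]), 0.82), (array([0.562, 0.027, 0.048]), 0.79), (array([ 0.506, -0.319,  0.005]), 0.72), (array([ 0.474, -0.225,  0.   ]), 0.64)]
orange_tube [(array([ 0.564,  0.024, -0.001]), 0.84)]
pusher [(array([0.568, 0.028, 0.054]), 0.9)]
orange_tube [(array([0.564, 0.026, 0.003]), 0.61)]
```

View pics/d.png

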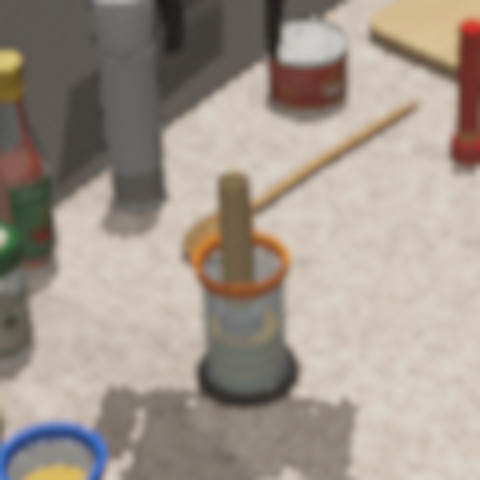

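The pusher stands upright in the orange tube, handle top at (234,178), foot at (238,310) on the lowered stack, about 50 mm up. The gripper is clear, so I hand in.

```bash
python3 -c "
from rig import robot
print(robot.hand_in())"
```

```text
the job is handed in; nothing more can be done
None
```

I handed the job in at about 9.5 s: the tins are pressed home in the orange-collared tube with about 15 N, the pusher stands upright on them, and I kept clear of the blue-collared tube; the hand-in gave no verdict.

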